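# Reject the red-tagged charger and hold the green-tagged one in the marking jig

### The job

Charger bricks lie on a laptop repair bench. First lay the red-tagged brick flat, tag up, in the red reject tray and let go of it; then take the green-tagged brick, lay it flat, tag up, on the aluminium marking jig and press it into the corner, so that its long side bears on the long blue fence and its end on the short yellow fence at once. Finish while still gripping it and pressing it against both fences; leave the untagged brick and the other things on the bench where they are.

Things in the scene. Friction and masses are not known exactly. Their poses are not given: they have to be found in the camera images.
- red_brick: laptop charger brick (reject): black box 96 x 48 x 30 mm with a flat red tag on top, about 0.25 kg. Origin: centre of its underside; x along its 96 mm length, y across its 48 mm width, z up
- green_brick: laptop charger brick (passed): same black box 96 x 48 x 30 mm with a flat green tag on top, about 0.25 kg. Origin: centre of its underside; x along its 96 mm length, y across its 48 mm width, z up. Either end may go to the yellow fence
- reject_tray: fixed open red tray, 170 (x) x 130 (y) x 25 mm high, walls and floor 4 mm thick. Origin: centre of its underside, z up
- jig: fixed aluminium plate 170 (x) x 130 (y) x 10 mm, with two rigid fences 10 mm high on it that make a corner at its +x, +y side. Origin: centre of its underside, z up, x along the long blue fence. A brick in the corner has its centre at x +7, y +16 mm here and stands 20 mm above the fences: fingers across its width clear them if their tips stay over 10 mm above the plate
- end_fence: short yellow fence along the jig's y, 79 mm long, 12 mm thick, 10 mm high; its bearing face looks to the jig's -x and lies 55 mm from the jig's origin (at x = +55 mm). Origin: centre of its underside, on the plate
- side_fence: long blue fence along the jig's x, 114 mm long, 12 mm thick, 10 mm high; its bearing face looks to the jig's -y and lies at the jig's y = +40 mm. Origin: centre of its underside, on the plate
- corner (a point): the point on the plate's top (10 mm above the table) where the bearing faces of the two fences would meet: the corner for the brick. Friction there is ordinary and dry (coefficient around 1): part of a push felt at the wrist can be rubbing on the plate or on the other fence, so press well home both ways
- plain_brick: a third charger brick, same size and black housing as the others but with no tag on top; stays where it is. Origin: centre of its underside, x along its length
- flux_jar: small amber jar with white cap, 44 mm across, 50 mm high; stays where it is. Origin: centre of its underside
- tape_roll: orange roll of tape lying flat, 56 mm across, 18 mm high; stays where it is. Origin: centre of its underside
- battery_pack: black laptop battery lying flat, 200 x 50 x 20 mm, x along its length; stays where it is. Origin: centre of its underside
- tweezers: steel tweezers lying flat, 120 mm long along x, 6 mm high; stay where they are. Origin: middle, on the table
- screwdriver: blue-handled screwdriver lying along its x, 170 mm long; stays where it is
- screw_dish: small white dish, 70 mm across, 20 mm high; stays where it is. Origin: centre of its underside
Not all that is in view belongs to the job. What is shaped like the green_brick but pink is not meant.

How it is judged:
By the outcome, as a careful person would: the job done as asked, in the order asked, and still so for the second after the job is handed in, while the arm keeps its last pose, push and grip.
It also fails if it takes over 72 s, if anything falls off the work surface, if the arm or the gripper's body presses on something with over 40 N, if the wrist force passes 120 N, or if a joint passes its speed limit or range.

### The arm

A 7-joint arm with a two-finger parallel gripper is mounted at the origin on the work surface. World frame = base frame: x ahead of the robot, y to its left, z up, the work surface at z = 0. Lengths are in m, angles in degrees, forces in N, time in s.
With the tool pointing down it reaches from about 0.425 to 0.875 m from the base axis. Payload 4.7 kg.
Tool frame: the origin (TCP) lies at the very end of the fingers, on their centre line; the grasp point (between the pads) lies behind it (env.pinch_z is the z of the grasp point in the tool frame, in m); z points along the fingers, y is the direction in which the jaws open and shut (so a half turn about z gives the same grasp; the last joint's range is limited). The gripper opens to 87 mm and grips with 3 to 60 N. Pads are 19 mm wide; open, the fingers measure 117 mm over their backs; the gripper's body (75 mm by 190 mm) begins 51 mm behind the grasp point.
Start: joints at [-70.296, 18.392, -4.016, 83.108, 1.295, 78.541, -3.26], TCP at [0.211, 0.615, 0.223] pointing down, gripper open.
Joint ranges: [-163.93, 163.93], [-17.29, 119.83], [-79.2, 71.16], [3.27, 140.29], [-89.18, 269.18], [5.43, 117.66], [-154.24, 154.24]. Speed limits (degrees/s): [147.25, 147.25, 180, 180, 180, 180, 180].

### API

Orientations are given as [roll, pitch, yaw] about the fixed x, y, z axes, in that order (R = Rz(yaw) Ry(pitch) Rx(roll)).
In Python, from cell import readout, read_camera, env gives the robot as it stands. The module is installed in compiled form; this text tells all that it offers.
- The arm moves only by the tool servo_tool, never from a script. Its argument "plan" is a list that holds one entry, the list of rows, each a list of 5 numbers: the finger opening in m, from 0 to 0.087, then the shift along the tool's x, y, z in m, then the turn about the tool's z in rad. In form: [[[jaw, x, y, z, yaw], ...]]. A call has 1 to 12 rows; each row is the pose to reach, as a shift and turn from the pose measured when the call began, along the tool's axes at that moment; what a row does not reach only later rows make up. A row lasts 1/12 s, in which the tool goes at most 41.7 mm and 7.16 degrees, less where a joint would pass 70% of its speed; a pose out of reach is approached as far as the arm can. A call with a gripper value outside its range is refused whole. The fingers move at their own pace and stop on an object; "force" is the grip in N (left out, the last holds). Time passes only in rows, so rows that repeat a pose let the fingers close. It gives the time, the measured TCP pose, the force and the opening at its end, in the units of the state.
- readout.get_obs(): the state, without advancing time (a new reading comes with each control period).
- read_camera(name): name is "scene" or "top" or "wrist"; returns a dict with "image" (384x512x3 uint8, red, green, blue), "range_z" (384x512 float32, m along the optical axis (not along the pixel's ray), 0 where there is no reading), "mtx" (3x3 intrinsics, pixels), "D" ([k1, k2, p1, p2, k3] as OpenCV has them; the pictures are not rectified), "camera_from_world" (4x4, takes a point from world to camera coordinates). Camera axes: x right, y up, looking along -z (the intrinsics and any distortion apply to the point x, -y, -z); pixel columns grow to the right and rows downward; lengths in m; the calibration is good to about 2 mm. A picture is of the moment at which its call begins.
- env.sign_off(): hands the job in, once; it reports no verdict.
The state is a dict: "time_s": time; "qpos": joint angles; "joint_velocities": joint speeds; "effort": joint torques, N m; "tool_pos": TCP position; "tool_rot": TCP orientation; "force": force on the tool from outside, world axes, zero at the start; "wrist_torque": the same for the moment, N m; "grip_width": finger opening in m.
Only numpy, scipy, OpenCV 4.12 (cv2) and the standard library are available. Lean on these libraries where they do the work, as an engineer would, in place of code of your own. Each camera call takes 0.05 s, during which the arm holds its last target. There are 200 camera calls.

## Working session

There is one attempt and no reset: what is moved stays moved. The work goes in short steps, Python scripts to look and compute and a tool call to move; the robot and the scene stay as the last step left them, time stands still between calls to the robot, and variables do not carry over. Pictures are saved under pics/ and viewed, about 8 in all and at most 12, crops included, and the job is handed in when it is done.

Besides the shell and the picture viewer there is one more tool, called after "Emit:" as a command line: name --argument value ..., lists and objects as JSON in quotes. servo_tool: Moves the arm, as the interface text tells. Its arguments: {"type":"object","properties":{"plan":{"type":"array"},"force":{"type":"number"}},"required":["plan"]}

```bash
mkdir -p pics; cat > h.py <<'E'
import numpy as np, cv2
from cell import readout, read_camera, env
from scipy.spatial.transform import Rotation as R
def world(c,u,v):
    z=c["range_z"][np.int32(np.round(v)),np.int32(np.round(u))]
    p=cv2.undistortPoints(np.float32(np.stack([np.ravel(u),np.ravel(v)],1))[:,None],c["mtx"],np.array(c["D"]))[:,0]
    z=np.ravel(z); P=np.stack([p[:,0]*z,-p[:,1]*z,-z,np.ones_like(z)],1)
    return (P@np.linalg.inv(c["camera_from_world"]).T)[:,:3]
def wmap(c):
    v,u=np.mgrid[0:384,0:512]; return world(c,u.ravel(),v.ravel()).reshape(384,512,3)
def save(c,n): cv2.imwrite("pics/"+n,c["image"][:,:,::-1])
E
python3 - <<'E'
from h import *
print(readout.get_obs(), env.pinch_z)
a=read_camera("top");b=read_camera("scene")
for n,c in(("top",a),("scene",b)):
    save(c,n+"0.png"); np.savez(n+"0.npz",**c); print(np.linalg.inv(c["camera_from_world"])[:3,3],c["D"])
E
```

```text
{'time_s': 0.0, 'qpos': array([-70.29621998,  18.43742092,  -4.01427349,  83.17409627,
         1.29570971,  78.53916237,  -3.25964922]), 'joint_velocities': array([ 0.11571921,  0.00687247, -0.07909097, -0.10860608, -0.0508629 ,
       -0.03638836,  0.05798436]), 'effort': array([ 3.20015688e-04, -4.91300368e+01, -4.03867643e-01, -3.12523770e+01,
       -6.38387399e-02,  4.35626437e-02,  1.38022688e-04]), 'tool_pos': array([0.21039367, 0.61444104, 0.22148696]), 'tool_rot': array([-1.79894594e+02,  6.74324734e-03,  1.61105257e+02]), 'force': array([ 0.42235617, -0.03009244, -0.0712143 ]), 'wrist_torque': array([ 0.03190084, -0.062838  , -0.03216418]), 'grip_width': 0.08716242427013254} -0.0187
[0.39257888 0.02356485 0.86984101] [-0.08016127  0.          0.          0.          0.        ]
[0.91188918 0.48162754 0.7773865 ] [-0.02979465  0.          0.          0.          0.        ]
```

View pics/top0.png

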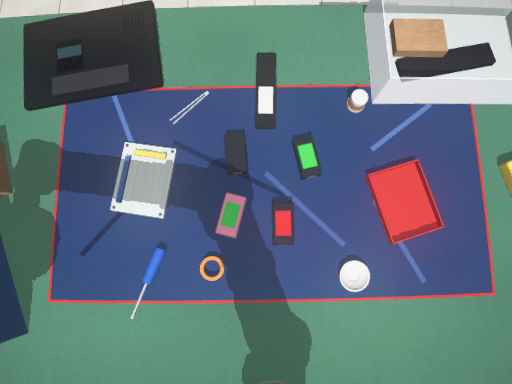

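View pics/scene0.png

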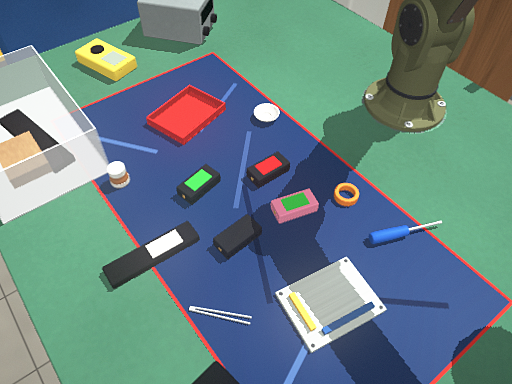

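The top view has red brick (283,220), green (307,157), pink decoy (231,215), plain (236,152), tray (404,201), and jig (144,180) with yellow at the top (+x) and blue at the left (+y). The scene view agrees. Next I measure poses from the top.

```bash
cat >> h.py <<'E'
def rect(W,m,name):
    P=W[m]; 
    if len(P)<8: print(name,"few",len(P)); return
    z=np.median(P[:,2]); P=P[abs(P[:,2]-z)<.006]
    (c,s,a)=cv2.minAreaRect(np.float32(P[:,:2]*1000))
    if s[0]<s[1]: s=s[::-1]; a+=90
    print(name,"c mm",np.round(c,1),"size",np.round(s,1),"long axis deg",round((a+90)%180-90,1),"z",round(z*1000,1),"n",len(P))
def big(m):
    n,l,st,_=cv2.connectedComponentsWithStats(m.astype(np.uint8)); return l==1+np.argmax(st[1:,4])
def hsv(c): return np.int32(cv2.cvtColor(c["image"],cv2.COLOR_RGB2HSV))
E
python3 - <<'E'
from h import *
c=dict(np.load("top0.npz")); W=wmap(c); h=hsv(c); H,S,V=h[...,0],h[...,1],h[...,2]
v,u=np.mgrid[0:384,0:512]
def box(a,b,d,e): return (u>=a)&(u<=b)&(v>=d)&(v<=e)
t=(W[...,2]>.022)&(W[...,2]<.04)
for n,b in dict(red=(265,300,190,252),green=(285,328,128,185),plain=(220,250,125,180),pink=(212,250,190,242)).items():
    rect(W,big(box(*b)&t),n)
rect(W,box(265,300,190,252)&((H<8)|(H>172))&(S>150)&(V>80),"redtag")
rect(W,box(285,328,128,185)&(abs(H-60)<15)&(S>150)&(V>80),"greentag")
rect(W,box(360,450,150,250)&((H<8)|(H>172))&(S>150)&(W[...,2]>.018),"trayrim")
rect(W,box(360,450,150,250)&((H<8)|(H>172))&(S>150)&(W[...,2]<.01),"trayfloor")
j=box(100,185,135,225)
rect(W,big(j&(W[...,2]>.006)&(W[...,2]<.014)),"plate")
rect(W,big(j&(W[...,2]>.006)),"jigall")
rect(W,big(j&(abs(H-25)<8)&(S>120)&(V>100)),"yellow")
rect(W,big(j&(abs(H-108)<12)&(S>100)&(W[...,2]>.015)),"blue")
for a in [(155,185),(260,110)]: print(W[a[1],a[0]])
E
```

```text
red c mm [462.4 -28.6] size [95.4 47.5] long axis deg -1.0 z 30.4 n 885
green c mm [617.4 -88.6] size [97.3 47.8] long axis deg 12.6 z 29.8 n 793
plain c mm [630.4  79.5] size [94. 48.] long axis deg 4.5 z 29.8 n 785
pink c mm [483.8  90.9] size [96.1 48.1] long axis deg -15.1 z 30.5 n 885
redtag c mm [462.8 -26.4] size [56.9 34.1] long axis deg -1.7 z 30.8 n 389
greentag c mm [618.5 -88.4] size [55.3 33.3] long axis deg 12.0 z 30.2 n 243
trayrim c mm [ 509.6 -314.5] size [170.1 131.8] long axis deg 15.5 z 23.7 n 525
trayfloor c mm [ 514. -319.] size [170.  142.9] long axis deg 15.7 z 3.8 n 3352
plate c mm [574.1 302.6] size [170.1 131.8] long axis deg -9.4 z 10.3 n 3226
jigall c mm [574.1 302.6] size [170.1 131.8] long axis deg -9.4 z 10.6 n 3297
yellow c mm [632.3 286. ] size [76.4 12. ] long axis deg 80.4 z 20.3 n 138
blue c mm [573.  348.1] size [112.6  11.5] long axis deg -8.6 z 20.2 n 203
[0.55783546 0.27237    0.01042583]
[0.73675694 0.01980734 0.02075489]
```

```bash
cat >> h.py <<'E'
def go(x,y,z,yaw):
    o=readout.get_obs(); r=R.from_euler("xyz",o["tool_rot"],degrees=True)
    d=r.inv().apply(np.array([x,y,z])/1000-o["tool_pos"])
    print("shift",np.round(d,4),"turn rad",round(float(-np.deg2rad((yaw-o["tool_rot"][2]+180)%360-180)),3),"q7",round(o["qpos"][6],1))
E
python3 - <<'E'
from h import *
go(480,300,200,170); go(462.4,-28.6,150,179)
E
```

```text
shift [-0.3569 -0.2102  0.022 ] turn rad -0.155 q7 -3.3
shift [-0.4466 -0.5267  0.0725] turn rad -0.312 q7 -3.3
```

Emit:
servo_tool --plan '[[[0.087,-0.357,-0.21,0.022,-0.155],[0.087,-0.357,-0.21,0.022,-0.155],[0.087,-0.357,-0.21,0.022,-0.155],[0.087,-0.357,-0.21,0.022,-0.155],[0.087,-0.357,-0.21,0.022,-0.155],[0.087,-0.357,-0.21,0.022,-0.155],[0.087,-0.357,-0.21,0.022,-0.155],[0.087,-0.357,-0.21,0.022,-0.155],[0.087,-0.357,-0.21,0.022,-0.155],[0.087,-0.447,-0.527,0.072,-0.312],[0.087,-0.447,-0.527,0.072,-0.312],[0.087,-0.447,-0.527,0.072,-0.312]]]'

```text
time_s: 1.1
tool_pos: [0.4569, 0.2046, 0.1836]
tool_rot: [-179.9, -0.1, 179.0]
force: [0.9, -0.3, 0.1]
grip_width: 0.0869
```

```bash
python3 - <<'E'
from h import *
go(462.4,-28.6,150,179)
E
```

```text
shift [-0.0094 -0.233   0.0341] turn rad 0.001 q7 62.1
```

Emit:
servo_tool --plan '[[[0.087,-0.009,-0.233,0.034,0],[0.087,-0.009,-0.233,0.034,0],[0.087,-0.009,-0.233,0.034,0],[0.087,-0.009,-0.233,0.034,0],[0.087,-0.009,-0.233,0.034,0],[0.087,-0.009,-0.233,0.034,0],[0.087,-0.009,-0.233,0.034,0],[0.087,-0.009,-0.233,0.034,0]]]'

```text
time_s: 1.77
tool_pos: [0.4614, -0.0302, 0.1497]
tool_rot: [-179.9, -0.1, 178.8]
force: [-0.2, 0.3, 0.5]
grip_width: 0.0871
```

```bash
python3 - <<'E'
from h import *
c=read_camera("wrist"); save(c,"w1.png"); W=wmap(c); h=hsv(c); H,S,V=h[...,0],h[...,1],h[...,2]
Z=W[...,2]
rect(W,big((Z>.022)&(Z<.04)),"brick")
rect(W,big(((H<8)|(H>172))&(S>150)&(V>80)),"redtag")
go(462.4,-28.6,8,179)
E
```

```text
brick c mm [464. -27.] size [95.  48.1] long axis deg -0.5 z 29.8 n 4034
redtag c mm [ 453.1 -300.4] size [93.6 77.2] long axis deg -88.6 z 4.1 n 2450
shift [-0.0009  0.      0.1419] turn rad -0.0 q7 88.3
```

View pics/w1.png

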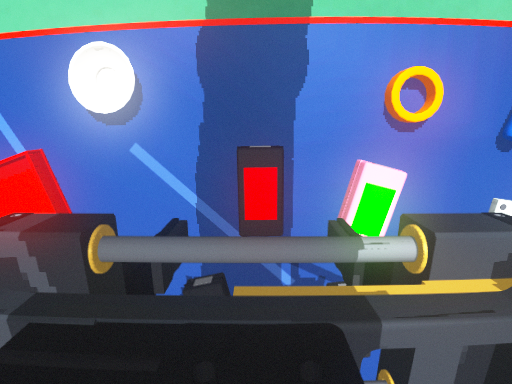

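The red brick (260,190) sits between the fingers, and both measurements agree to within 2 mm. Descending and gripping.

Emit:
servo_tool --plan '[[[0.087,-0.002,0.002,0.04,0],[0.087,-0.002,0.002,0.08,0],[0.087,-0.002,0.002,0.11,0],[0.087,-0.002,0.002,0.13,0],[0.087,-0.002,0.002,0.14,0],[0.087,-0.002,0.002,0.141,0],[0.04,-0.002,0.002,0.141,0],[0.04,-0.002,0.002,0.141,0],[0.04,-0.002,0.002,0.141,0],[0.04,-0.002,0.002,0.141,0],[0.04,-0.002,0.002,0.141,0],[0.04,-0.002,0.002,0.141,0]]]' --force 30

```text
time_s: 2.82
tool_pos: [0.464, -0.0266, 0.0095]
tool_rot: [-179.9, -0.0, 179.0]
force: [-0.1, 0.3, -0.7]
grip_width: 0.0548
```

Emit:
servo_tool --plan '[[[0.04,0,0,0,0],[0.04,0,0,0,0],[0.04,0,0,-0.02,0],[0.04,0,0,-0.05,0],[0.04,0,0,-0.08,0],[0.04,0,0,-0.1,0],[0.04,0,0,-0.1,0]]]'

```text
time_s: 3.4
tool_pos: [0.467, -0.0264, 0.1135]
tool_rot: [180.0, 0.4, 179.0]
force: [1.2, -0.0, -2.1]
grip_width: 0.048
```

```bash
python3 - <<'E'
from h import *
go(509.6,-314.5,110,105.5)
E
```

```text
shift [-0.0478 -0.2873  0.0037] turn rad 1.282 q7 89.3
```

Emit:
servo_tool --plan '[[[0.04,-0.004,-0.026,0,0.11],[0.04,-0.008,-0.05,0,0.22],[0.04,-0.012,-0.075,0,0.33],[0.04,-0.016,-0.1,0,0.44],[0.04,-0.021,-0.126,0,0.55],[0.04,-0.025,-0.152,0,0.66],[0.04,-0.03,-0.18,0,0.77],[0.04,-0.034,-0.207,0,0.88],[0.04,-0.039,-0.234,0,1.0],[0.04,-0.043,-0.261,0,1.12],[0.04,-0.048,-0.287,0,1.23],[0.04,-0.048,-0.287,0.004,1.282]]]'

```text
time_s: 4.4
tool_pos: [0.5085, -0.321, 0.1091]
tool_rot: [179.7, 0.4, 104.9]
force: [-0.7, -0.8, -1.1]
grip_width: 0.0478
```

```bash
python3 - <<'E'
from h import *
go(509.6,-314.5,13.5,105.5)
E
```

```text
shift [0.0067 0.0023 0.0956] turn rad -0.011 q7 57.1
```

Emit:
servo_tool --plan '[[[0.04,0.007,0.002,0.0,-0.01],[0.04,0.007,0.002,0.03,-0.01],[0.04,0.007,0.002,0.06,-0.01],[0.04,0.007,0.002,0.08,-0.01],[0.04,0.007,0.002,0.09,-0.01],[0.04,0.007,0.002,0.095,-0.01],[0.04,0.007,0.002,0.095,-0.01],[0.04,0.007,0.002,0.095,-0.01],[0.04,0.007,0.002,0.095,-0.01]]]'

```text
time_s: 5.15
tool_pos: [0.5097, -0.3139, 0.0145]
tool_rot: [179.7, 0.4, 105.5]
force: [-0.1, -0.5, -2.7]
grip_width: 0.0476
```

Emit:
servo_tool --plan '[[[0.075,0,0,0,0],[0.075,0,0,0,0],[0.075,0,0,0,0],[0.075,0,0,0,0],[0.075,0,0,0,0],[0.075,0,0,-0.03,0],[0.075,0,0,-0.06,0],[0.075,0,0,-0.1,0],[0.087,0,0,-0.14,0],[0.087,0,0,-0.14,0]]]'

```text
time_s: 5.98
tool_pos: [0.5125, -0.3163, 0.1628]
tool_rot: [179.1, 0.9, 105.5]
force: [1.0, -3.0, 0.2]
grip_width: 0.082
```

```bash
python3 - <<'E'
from h import *
go(617.4,-88.6,150,192.6)
E
```

```text
shift [0.1916 0.1617 0.0123] turn rad -1.521 q7 55.2
```

Emit:
servo_tool --plan '[[[0.087,0.016,0.013,0,-0.12],[0.087,0.032,0.027,0,-0.24],[0.087,0.048,0.04,0,-0.36],[0.087,0.064,0.054,0,-0.48],[0.087,0.08,0.067,0,-0.6],[0.087,0.096,0.081,0,-0.72],[0.087,0.112,0.094,0,-0.84],[0.087,0.128,0.108,0,-0.96],[0.087,0.144,0.121,0,-1.08],[0.087,0.16,0.135,0,-1.2],[0.087,0.18,0.15,0.01,-1.32],[0.087,0.192,0.162,0.012,-1.44]]]'

```text
time_s: 6.98
tool_pos: [0.6177, -0.0852, 0.149]
tool_rot: [-179.3, 1.0, -171.6]
force: [0.4, 1.0, -0.3]
grip_width: 0.0873
```

```bash
python3 - <<'E'
from h import *
go(617.4,-88.6,150,192.6)
c=read_camera("wrist"); W=wmap(c); h=hsv(c); H,S,V=h[...,0],h[...,1],h[...,2]; Z=W[...,2]
near=np.hypot(W[...,0]-.617,W[...,1]+.088)<.07
rect(W,big((Z>.022)&(Z<.04)&near),"brick"); rect(W,near&(abs(H-60)<15)&(S>150),"tag")
print(readout.get_obs()["tool_pos"],readout.get_obs()["tool_rot"])
c=read_camera("top"); np.savez("top1.npz",**c); save(c,"top1.png")
E
```

```text
shift [ 0.0008 -0.0033 -0.001 ] turn rad -0.073 q7 109.9
brick c mm [620.6 -88. ] size [95.9 48.1] long axis deg 12.0 z 29.8 n 4071
tag c mm [626.8 -86.3] size [68.7 46.5] long axis deg 12.0 z 30.2 n 1878
[ 0.61929672 -0.08128461  0.14866409] [-179.39589848    1.00649567 -170.98449188]
```

View pics/top1.png

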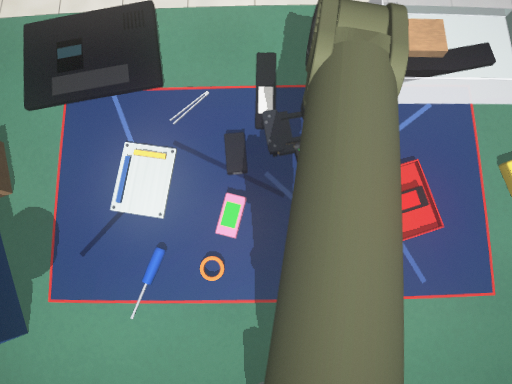

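Red brick lies in the tray (415,201 in top view, partly behind the arm); the jig is clear. Green was re-measured at (620.6,-88), within 3 mm of the first reading.

```bash
python3 - <<'E'
from h import *
go(619.5,-88.3,13.5,192.3)
E
```

```text
shift [ 0.002  -0.0033  0.1356] turn rad -0.068 q7 109.8
```

Emit:
servo_tool --plan '[[[0.087,0.002,-0.003,0.0,-0.07],[0.087,0.002,-0.003,0.03,-0.07],[0.087,0.002,-0.003,0.06,-0.07],[0.087,0.002,-0.003,0.08,-0.07],[0.087,0.002,-0.003,0.08,-0.07],[0.087,0.002,-0.003,0.08,-0.07]]]'

```text
time_s: 7.58
tool_pos: [0.6174, -0.0888, 0.0685]
tool_rot: [-179.3, 0.8, -167.7]
force: [0.3, -0.4, 1.4]
grip_width: 0.0869
```

```bash
python3 - <<'E'
from h import *
go(619.5,-88.3,13.5,192.3); print(readout.get_obs()["tool_rot"])
E
```

```text
shift [-0.0014  0.0008  0.055 ] turn rad -0.001 q7 115.6
[-179.2580043     0.79786313 -167.73724157]
```

Emit:
servo_tool --plan '[[[0.087,-0.001,0.001,0.02,0],[0.087,-0.001,0.001,0.04,0],[0.087,-0.001,0.001,0.05,0],[0.087,-0.001,0.001,0.055,0],[0.087,-0.001,0.001,0.055,0],[0.04,-0.001,0.001,0.055,0],[0.04,-0.001,0.001,0.055,0],[0.04,-0.001,0.001,0.055,0],[0.04,-0.001,0.001,0.055,0],[0.04,-0.001,0.001,0.055,0],[0.04,-0.001,0.001,0.055,0],[0.04,-0.001,0.001,0.055,0]]]' --force 45

```text
time_s: 8.58
tool_pos: [0.6192, -0.0883, 0.0137]
tool_rot: [-179.2, 0.8, -167.7]
force: [0.6, -0.7, 0.4]
grip_width: 0.0486
```

Emit:
servo_tool --plan '[[[0.04,0,0,0,0],[0.04,0,0,0,0],[0.04,0,0,0,0],[0.04,0,0,0,0]]]'

```text
time_s: 8.92
tool_pos: [0.6193, -0.0883, 0.0137]
tool_rot: [-179.2, 0.8, -167.7]
force: [0.2, 0.0, 0.3]
grip_width: 0.0475
```

Emit:
servo_tool --plan '[[[0.04,0,0,-0.01,0],[0.04,0,0,-0.03,0],[0.04,0,0,-0.06,0],[0.04,0,0,-0.075,0],[0.04,0,0,-0.075,0],[0.04,0,0,-0.075,0],[0.04,0,0,-0.075,0]]]'

```text
time_s: 9.5
tool_pos: [0.6167, -0.0872, 0.0872]
tool_rot: [-179.3, 0.7, -167.7]
force: [-0.3, 0.3, -3.2]
grip_width: 0.0478
```

```bash
python3 - <<'E'
from h import *
o=readout.get_obs(); print(o["tool_pos"],o["tool_rot"],o["force"])
go(572,308,88,170.6)
E
```

```text
[ 0.61666307 -0.08717776  0.08719432] [-179.29657499    0.66331029 -167.73019973] [-0.31316202  0.27712859 -3.20305572]
shift [-0.0403  0.3956 -0.0052] turn rad 0.378 q7 115.0
```

Emit:
servo_tool --plan '[[[0.04,-0.003,0.03,0,0.04],[0.04,-0.007,0.07,0,0.08],[0.04,-0.011,0.11,0,0.12],[0.04,-0.015,0.15,0,0.16],[0.04,-0.019,0.19,0,0.2],[0.04,-0.023,0.23,0,0.24],[0.04,-0.027,0.27,-0.002,0.28],[0.04,-0.031,0.31,-0.004,0.32],[0.04,-0.036,0.35,-0.005,0.36],[0.04,-0.039,0.38,-0.005,0.378],[0.04,-0.04,0.396,-0.005,0.378],[0.04,-0.04,0.396,-0.005,0.378]]]'

```text
time_s: 10.5
tool_pos: [0.568, 0.3144, 0.0852]
tool_rot: [-179.6, 0.6, 171.1]
force: [-0.2, 0.2, -3.3]
grip_width: 0.0473
```

Emit:
servo_tool --plan '[[[0.04,0,0,0,0],[0.04,0,0,0,0]]]'

```text
time_s: 10.67
tool_pos: [0.5667, 0.3134, 0.0832]
tool_rot: [-179.5, 0.5, 171.1]
force: [-0.6, -0.7, -3.8]
grip_width: 0.0476
```

```bash
python3 - <<'E'
from h import *
o=readout.get_obs(); print(o["tool_pos"],o["tool_rot"],o["force"])
go(572,308,26,170.6)
c=read_camera("wrist"); save(c,"w2.png")
W=wmap(c);h=hsv(c); H,S,V=h[...,0],h[...,1],h[...,2]; Z=W[...,2]
near=np.hypot(W[...,0]-.572,W[...,1]-.308)<.07
rect(W,big((Z>.09)&(Z<.12)&near),"held brick")
rect(W,big((abs(H-108)<15)&(S>100)&(Z>.016)&(Z<.024)),"blue")
E
```

```text
[0.56674024 0.31341535 0.08322375] [-179.45925603    0.47421477  171.09999509] [-0.56204743 -0.71527194 -3.7714179 ]
shift [-0.0056 -0.004   0.0573] turn rad 0.009 q7 55.3
held brick c mm [541.3 317.8] size [65.6 41.9] long axis deg 81.6 z 99.3 n 6700
blue c mm [552.6 353.2] size [67.6 11.5] long axis deg -7.8 z 19.5 n 706
```

View pics/w2.png

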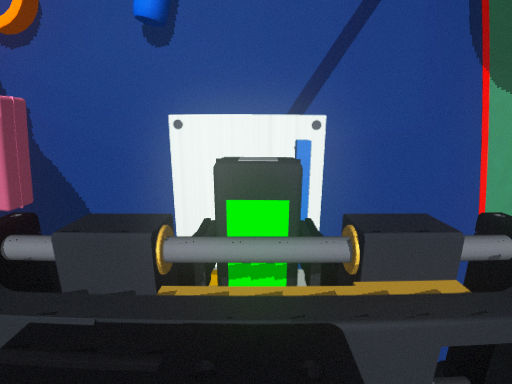

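Brick is held with the tag up over the plate (258,220), right of it the blue fence (303,180). Lowering 10 mm short of both fences.

Emit:
servo_tool --plan '[[[0.04,-0.006,-0.004,0,0.009],[0.04,-0.006,-0.004,0.02,0.009],[0.04,-0.006,-0.004,0.04,0.009],[0.04,-0.006,-0.004,0.05,0.009],[0.04,-0.006,-0.004,0.055,0.009],[0.04,-0.006,-0.004,0.055,0.009],[0.04,-0.006,-0.004,0.055,0.009],[0.04,-0.006,-0.004,0.055,0.009]]]'

```text
time_s: 11.38
tool_pos: [0.5741, 0.3074, 0.0301]
tool_rot: [-179.6, 0.6, 170.5]
force: [0.6, -0.8, -3.2]
grip_width: 0.0479
```

Emit:
servo_tool --plan '[[[0.04,0,0,0.001,0],[0.04,0,0,0.002,0],[0.04,0,0,0.003,0],[0.04,0,0,0.003,0],[0.04,0,0,0.003,0]]]'

```text
time_s: 11.8
tool_pos: [0.574, 0.3075, 0.0271]
tool_rot: [-179.5, 0.6, 170.5]
force: [0.1, -0.3, -3.0]
grip_width: 0.048
```

```bash
python3 - <<'E'
from h import *
o=readout.get_obs(); print(o["tool_pos"],o["tool_rot"],o["force"])
go(583.6,317.3,23.5,170.6)
E
```

```text
[0.57402712 0.30746634 0.02710685] [-179.54899208    0.6161349   170.5020239 ] [ 0.0953171  -0.29770647 -2.99808015]
shift [-0.0078  0.0113  0.0036] turn rad -0.002 q7 56.4
```

Emit:
servo_tool --plan '[[[0.04,0,0,0.001,0],[0.04,0,0,0.002,0],[0.04,0,0,0.003,0],[0.04,0,0,0.0035,0],[0.04,0,0,0.0035,0],[0.04,0,0,0.0035,0]]]'

```text
time_s: 12.3
tool_pos: [0.5739, 0.3075, 0.0238]
tool_rot: [-179.6, 0.6, 170.5]
force: [-1.8, -0.8, -0.7]
grip_width: 0.0476
```

Emit:
servo_tool --plan '[[[0.04,0,0.003,0.0005,0],[0.04,0,0.006,0.0005,0],[0.04,0,0.008,0.0005,0],[0.04,0,0.01,0.0005,0],[0.04,0,0.011,0.0005,0],[0.04,0,0.012,0.0005,0],[0.04,0,0.012,0.0005,0]]]'

```text
time_s: 12.88
tool_pos: [0.5767, 0.3175, 0.0237]
tool_rot: [-179.4, 0.6, 170.5]
force: [-1.7, -6.7, 5.8]
grip_width: 0.0478
```

Emit:
servo_tool --plan '[[[0.04,-0.002,0,0,0],[0.04,-0.004,0,0,0],[0.04,-0.006,0,0,0],[0.04,-0.007,0,0,0],[0.04,-0.008,0,0,0],[0.04,-0.008,0,0,0]]]'

```text
time_s: 13.38
tool_pos: [0.5785, 0.3176, 0.0237]
tool_rot: [-179.3, -0.0, 170.6]
force: [-15.7, -4.9, 13.4]
grip_width: 0.0478
```

Emit:
servo_tool --plan '[[[0.04,-0.001,0.001,0,0],[0.04,-0.001,0.002,0,0],[0.04,-0.001,0.003,0,0],[0.04,-0.001,0.003,0,0],[0.04,-0.001,0.003,0,0]]]'

```text
time_s: 13.8
tool_pos: [0.5784, 0.3177, 0.0238]
tool_rot: [-179.0, -0.2, 170.6]
force: [-7.3, -9.6, 8.5]
grip_width: 0.0473
```

Emit:
servo_tool --plan '[[[0.04,0,0,-0.001,0],[0.04,0,0,-0.001,0],[0.04,-0.001,0,-0.001,0],[0.04,-0.003,0,-0.001,0],[0.04,-0.004,0,-0.001,0],[0.04,-0.005,0,-0.001,0],[0.04,-0.005,0,-0.001,0]]]'

```text
time_s: 14.38
tool_pos: [0.579, 0.3176, 0.0243]
tool_rot: [-178.8, -0.7, 170.8]
force: [-12.0, -4.7, 8.0]
grip_width: 0.0478
```

```bash
cat > look.py <<'E'
from h import *
import sys
n=sys.argv[1]
c=read_camera("top"); b=read_camera("scene"); save(c,n+"t.png")
i=c["image"][125:230,95:195]; j=b["image"][240:360,255:400]
K=cv2.resize(i,None,fx=4,fy=4,interpolation=2); J=cv2.resize(j,None,fx=2.6,fy=2.6,interpolation=2)
o=np.zeros((420,800,3),np.uint8); o[:420,:400]=K[:420,:400]; o[:J.shape[0],402:402+min(398,J.shape[1])]=J[:420,:398]
cv2.imwrite("pics/"+n+".png",o[:,:,::-1])
for nm,q in(("top",c),("scene",b)):
    W=wmap(q);h=hsv(q);H,S,V=h[...,0],h[...,1],h[...,2];Z=W[...,2]
    A=np.deg2rad(-9.4); d=W[...,:2]*1000-[574.1,302.6]
    X=d[...,0]*np.cos(A)+d[...,1]*np.sin(A); Y=-d[...,0]*np.sin(A)+d[...,1]*np.cos(A)
    J=np.stack([X/1000,Y/1000,Z],-1); r=(abs(X)<90)&(abs(Y)<70)
    for l,m in(("top face",(Z>.034)&(Z<.046)&(V<90)),("tag",(abs(H-60)<15)&(S>150)&(Z>.03)&(Z<.055)),("yellow",(abs(H-25)<8)&(S>120)&(Z<.03)),("blue",(abs(H-108)<12)&(S>100)&(Z>.016)&(Z<.025))):
        m=m&r
        if m.sum()>8: m=big(m); P=J[m]; print(nm,l,"x",np.round(np.percentile(P[:,0],[1,99])*1000,1),"y",np.round(np.percentile(P[:,1],[1,99])*1000,1),"z",np.round(np.percentile(P[:,2],[5,50,95])*1000,1),m.sum())
E
python3 look.py c1
```

```text
top top face x [-45.2 -26.5] y [-9.9 35.7] z [37.3 41.4 43.6] 166
top yellow x [61.7 65.8] y [-6.1 31.9] z [17.8 20.2 22.4] 26
top blue x [-64.3 -38.4] y [39.7 50.1] z [17.  19.8 22.4] 45
scene top face x [11.5 51.3] y [-14.2  39.3] z [35.4 38.9 41.5] 355
scene tag x [10.5 31.1] y [-2.3 31.3] z [38.  40.1 42.7] 130
scene yellow x [56.4 68.6] y [-44.9  32.9] z [14.  18.7 21.3] 292
scene blue x [11.7 49.6] y [38.9 51.3] z [16.9 18.8 21.1] 148
```

View pics/c1.png

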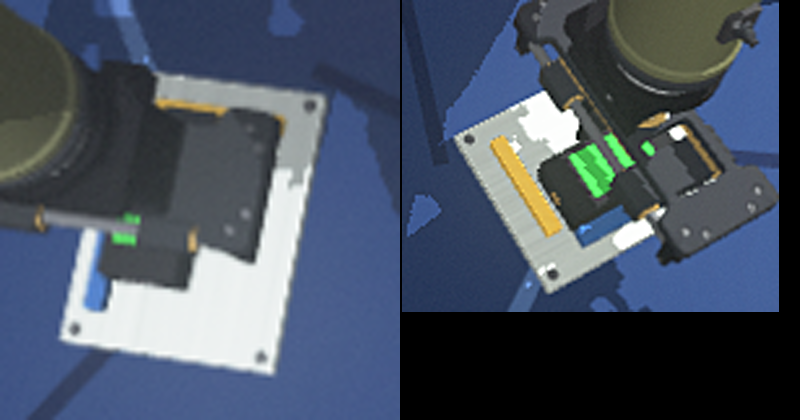

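Scene view: the brick's end (row 200, col 545) is still ~4 mm short of yellow, long side at blue; friction on the plate is holding it. I'll lift slightly, move, and push with less downward load.

Emit:
servo_tool --plan '[[[0.04,0,-0.001,-0.002,0],[0.04,0,-0.001,-0.003,0],[0.04,0,-0.001,-0.003,0],[0.04,0,-0.001,-0.003,0],[0.04,0,-0.001,-0.003,0]]]' --force 60

```text
time_s: 14.9
tool_pos: [0.5791, 0.3174, 0.0271]
tool_rot: [-178.9, -0.7, 170.8]
force: [-0.1, -1.1, -2.5]
grip_width: 0.0475
```

```bash
python3 - <<'E'
from h import *
go(583.6,317.3,23.5,170.6); print(readout.get_obs()["tool_rot"])
E
```

```text
shift [-0.0045  0.0007  0.0036] turn rad 0.003 q7 56.6
[-178.89833847   -0.65641788  170.76825018]
```

Emit:
servo_tool --plan '[[[0.04,-0.001,0,0,0.003],[0.04,-0.002,0,0,0.003],[0.04,-0.003,0,0,0.003],[0.04,-0.004,0,0,0.003],[0.04,-0.005,0,0,0.003],[0.04,-0.006,0,0,0.003],[0.04,-0.006,0,0,0.003]]]'

```text
time_s: 15.48
tool_pos: [0.5841, 0.3166, 0.027]
tool_rot: [-178.9, -0.8, 170.6]
force: [-4.2, -1.1, -0.0]
grip_width: 0.0473
```

Emit:
servo_tool --plan '[[[0.04,0.0005,0,0.001,0],[0.04,0.0005,0,0.002,0],[0.04,0.0005,0,0.003,0],[0.04,0.0005,0,0.003,0],[0.04,0.0005,0,0.003,0]]]'

```text
time_s: 15.9
tool_pos: [0.5839, 0.3166, 0.0246]
tool_rot: [-178.9, -0.7, 170.6]
force: [-3.9, -1.7, 2.6]
grip_width: 0.0479
```

Emit:
servo_tool --plan '[[[0.04,0,0.001,0.0005,0],[0.04,0,0.003,0.0005,0],[0.04,0,0.004,0.0005,0],[0.04,0,0.005,0.0005,0],[0.04,0,0.006,0.0005,0],[0.04,0,0.006,0.0005,0]]]'

```text
time_s: 16.4
tool_pos: [0.5839, 0.3168, 0.0246]
tool_rot: [-178.4, -0.9, 170.5]
force: [-10.0, -11.8, 11.9]
grip_width: 0.0475
```

```bash
python3 - <<'E'
from h import *
go(583.6,317.3,23.5,170.6); o=readout.get_obs(); print(o["tool_rot"],o["force"],o["wrist_torque"])
E
```

```text
shift [0.0004 0.0005 0.0011] turn rad -0.002 q7 56.5
[-178.38927336   -0.91735544  170.50303577] [ -9.98899727 -11.83147353  11.93076528] [-2.65347071  1.9636251   0.37498935]
```

Emit:
servo_tool --plan '[[[0.04,0,0,-0.002,0],[0.04,0,0,-0.003,0],[0.04,0,0,-0.003,0],[0.04,0,0.001,-0.003,0],[0.04,0,0.002,-0.003,0],[0.04,0,0.002,-0.003,0],[0.04,0,0.002,-0.003,0]]]'

```text
time_s: 16.98
tool_pos: [0.5842, 0.3167, 0.0274]
tool_rot: [-178.2, -1.0, 170.5]
force: [-1.7, -5.4, 0.6]
grip_width: 0.0475
```

```bash
python3 - <<'E'
from h import *
go(583.6,317.3,23.5,170.6); o=readout.get_obs(); print(o["tool_rot"],o["force"],o["wrist_torque"])
E
```

```text
shift [0.0006 0.0006 0.0039] turn rad -0.002 q7 56.3
[-178.19016533   -0.95538369  170.49020626] [-1.72326646 -5.44400672  0.64675112] [-1.29551199  0.74750376  0.28097023]
```

```bash
cat > tilt.py <<'E'
from h import *
A=np.deg2rad(-9.4); out=[]
for nm in("scene","top"):
    q=read_camera(nm); W=wmap(q);h=hsv(q);H,S,V=h[...,0],h[...,1],h[...,2];Z=W[...,2]*1000
    d=W[...,:2]*1000-[574.1,302.6]
    X=d[...,0]*np.cos(A)+d[...,1]*np.sin(A); Y=-d[...,0]*np.sin(A)+d[...,1]*np.cos(A)
    m=(abs(X-7)<46)&(abs(Y-16)<22)&(Z>34)&(Z<50)&((V<110)|(abs(H-60)<15))
    m=cv2.erode(m.astype(np.uint8),np.ones((3,3)))>0
    pl=(abs(X)<80)&(abs(Y)<60)&(Z>5)&(Z<14)&(S<60); 
    for l,k in(("plate",pl),("brick",m)):
        M=np.c_[X[k]-7,Y[k]-16,np.ones(k.sum())]; z=Z[k]
        for _ in range(4):
            s=np.linalg.lstsq(M,z,rcond=None)[0]; g=abs(M@s-z)<2.5; M,z=M[g],z[g]
        print(nm,l,"slope deg x,y",np.round(np.degrees(s[:2]),2),"z",round(s[2],1),len(z),"X",np.round([M[:,0].min(),M[:,0].max()]))
E
python3 tilt.py
```

```text
scene plate slope deg x,y [-0.12 -0.32] z 9.1 1118 X [-87.  73.]
scene brick slope deg x,y [-2.11 -1.39] z 43.2 331 X [-41.  44.]
top plate slope deg x,y [-0.25 -0.04] z 10.2 1284 X [-87.  73.]
top brick slope deg x,y [-1.46 -1.74] z 44.3 84 X [-43. -27.]
```

Both fences are felt with the brick clear of the plate, but the brick tilts ~2° with the tool, because each call took over the loaded tilt. I'll undo that by dragging in reverse against the plate friction.

Emit:
servo_tool --plan '[[[0.04,0.002,-0.002,0,0],[0.04,0.002,-0.002,0.002,0],[0.04,0.002,-0.002,0.004,0],[0.04,0.002,-0.002,0.007,0],[0.04,0.002,-0.002,0.009,0],[0.04,0.004,-0.003,0.009,0],[0.04,0.006,-0.004,0.009,0],[0.04,0.008,-0.006,0.009,0],[0.04,0.008,-0.006,0.009,0],[0.04,0.008,-0.006,0.009,0]]]'

```text
time_s: 17.92
tool_pos: [0.5812, 0.3154, 0.0237]
tool_rot: [-178.8, -0.3, 170.5]
force: [4.8, 0.3, 10.2]
grip_width: 0.0475
```

```bash
python3 - <<'E'
from h import *
go(583.6,317.3,23.5,170.6); o=readout.get_obs(); print(o["tool_rot"],o["force"],o["wrist_torque"])
E
```

```text
shift [-0.0021  0.0023  0.0002] turn rad -0.002 q7 56.3
[-178.75708335   -0.28692924  170.49544007] [ 4.79670098  0.27944299 10.24875133] [ 0.4291625  -1.10470198 -0.1064216 ]
```

Emit:
servo_tool --plan '[[[0.04,0.002,-0.002,0.005,0],[0.04,0.004,-0.004,0.006,0],[0.04,0.006,-0.006,0.006,0],[0.04,0.008,-0.008,0.006,0],[0.04,0.008,-0.008,0.006,0],[0.04,0.008,-0.008,0.006,0]]]'

```text
time_s: 18.42
tool_pos: [0.5786, 0.3137, 0.0237]
tool_rot: [-179.4, 0.5, 170.6]
force: [5.4, 3.2, 10.6]
grip_width: 0.0472
```

Emit:
servo_tool --plan '[[[0.04,0,0,0,0],[0.04,0,0,0,0],[0.04,0,0,0,0]]]'

```text
time_s: 18.67
tool_pos: [0.5787, 0.3146, 0.0237]
tool_rot: [-179.5, 0.5, 170.6]
force: [1.3, 0.4, 2.7]
grip_width: 0.0474
```

```bash
python3 - <<'E'
from h import *
go(583.6,317.3,23.5,170.6); o=readout.get_obs(); print(o["tool_rot"],o["force"],o["wrist_torque"])
E
python3 tilt.py
```

```text
shift [-0.0044  0.0035  0.0003] turn rad -0.0 q7 56.4
[-179.51365272    0.49117524  170.58405241] [1.25866441 0.4092053  2.6889049 ] [ 0.24796434 -0.01471263  0.00152153]
scene plate slope deg x,y [-0.08 -0.32] z 9.1 1220 X [-75.  73.]
scene brick slope deg x,y [-0.11 -0.12] z 39.5 360 X [-43.  43.]
top plate slope deg x,y [-0.24  0.01] z 10.3 1150 X [-87.  73.]
top brick slope deg x,y [-7.42 -0.45] z 35.7 34 X [-43. -32.]
```

Brick is flat again (slope ~0.1°). Now lift slightly, bear on both fences, then set down, all in one call.

Emit:
servo_tool --plan '[[[0.04,0,0,-0.0015,0],[0.04,0,0,-0.0015,0],[0.04,-0.002,0.001,-0.0015,0],[0.04,-0.004,0.002,-0.0015,0],[0.04,-0.006,0.004,-0.0015,0],[0.04,-0.008,0.006,-0.0015,0],[0.04,-0.01,0.008,-0.0015,0],[0.04,-0.01,0.008,-0.001,0],[0.04,-0.01,0.008,0.0005,0],[0.04,-0.01,0.008,0.002,0],[0.04,-0.01,0.008,0.003,0],[0.04,-0.01,0.008,0.003,0]]]'

```text
time_s: 19.77
tool_pos: [0.584, 0.3167, 0.0236]
tool_rot: [-179.0, -0.3, 170.6]
force: [-23.7, -13.2, 29.1]
grip_width: 0.0475
```

```bash
python3 - <<'E'
from h import *
go(583.6,317.3,23.5,170.6); o=readout.get_obs(); print(o["tool_pos"],o["tool_rot"],o["force"],o["wrist_torque"])
E
python3 tilt.py; python3 look.py c2
```

```text
shift [0.0005 0.0005 0.0001] turn rad -0.0 q7 56.6
[0.5839665  0.31669738 0.02359834] [-178.97113791   -0.28621534  170.57895516] [-23.66503799 -13.21792643  29.10742122] [-2.82539452  5.04929371  0.26426935]
scene plate slope deg x,y [ 0.28 -0.23] z 8.8 1125 X [-87.  73.]
scene brick slope deg x,y [-0.46 -1.21] z 39.6 332 X [-42.  44.]
top plate slope deg x,y [-0.15  0.03] z 10.4 1263 X [-87.  73.]
top brick slope deg x,y [-5.46 -0.04] z 37.1 77 X [-43. -28.]
top top face x [-40.3 -21.6] y [-9.1 35.4] z [37.  40.4 43. ] 160
top blue x [-64.1 -17. ] y [39.3 50.7] z [17.4 20.3 22.4] 63
scene top face x [16.4 56.3] y [-15.   39.3] z [35.6 38.8 41.4] 358
scene tag x [16.1 36.2] y [-2.1 31.4] z [37.8 39.7 41.9] 124
scene yellow x [56.2 68.6] y [-44.7  33. ] z [13.8 18.8 21.1] 305
scene blue x [16.7 49.8] y [38.9 51.3] z [17.  18.7 20.5] 124
```

View pics/c2.png

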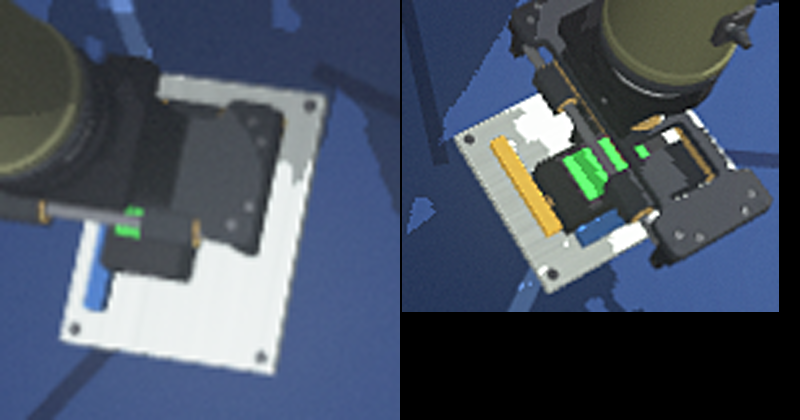

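View pics/c2t.png

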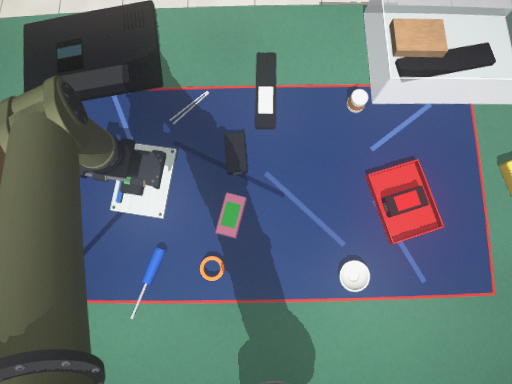

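```bash
python3 - <<'E'
from h import *
c=read_camera("top"); W=wmap(c); Z=W[...,2]
near=np.hypot(W[...,0]-.5096,W[...,1]+.3145)<.058
rect(W,big(near&(Z>.028)&(Z<.042)),"red in tray")
o=readout.get_obs(); print(o["force"],o["tool_pos"],o["grip_width"],o["time_s"])
E
```

```text
red in tray c mm [ 508.4 -313. ] size [98.3 48.9] long axis deg -74.2 z 34.0 n 871
[-23.43198771 -13.51135843  28.10229992] [0.58392606 0.31668252 0.02356488] 0.04756132867412837 20.0167
```

The red brick lies flat in the tray (404,201; top at z 34 mm), the other things are unmoved, and the push is steady. Handing in.

```bash
python3 -c "
from cell import env; env.sign_off()"
```

```text
the job is handed in; nothing more can be done
```

I did both parts in the order asked and handed the job in at about 20 s, with the gripper still holding the green brick and pressing it into the corner.

**Red brick:** It is released in the reject tray, tag up. The last measurement put its centre within 2 mm of the tray's centre, with its top at 34 mm, which fits a 30 mm brick lying flat on the 4 mm floor.

**Green brick:** It is on the jig, tag up, with its end at the yellow fence and its long side at the blue fence. The tool stopped within 0.3 mm of where I had felt each fence with the brick just clear of the plate.
- **Push at the wrist:** It held steady at about 21 N towards yellow, 17 N towards blue and 28 N down.
- **Camera check:** The brick's end measured 56.3 mm against 56.2 mm for the yellow face. Its side measured 39.3 mm against 38.9 mm for the blue face.

**What went wrong or stayed uncertain:**
- My first press stuck on the plate's friction about 4 mm short of yellow and tilted the brick by about 2°. I levelled it and pressed again.
- The last slope readings disagree. The scene camera gave 0.5° along the brick and 1.2° across it. The top camera gave about 0° across, and its reading along the brick was unusable because the arm hid most of it.
- Some of the final sideways push may be carried by friction on the plate, so I can't tell exactly how much each fence takes.

In the last top view, all the other things visible on the bench looked to be where they started.

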